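# Slide the worn insulation board out of the boiler cover into the waste carton

### The arm

A 7-joint arm with a two-finger parallel gripper is mounted at the origin on the work surface. World frame = base frame: x ahead of the robot, y to its left, z up, the work surface at z = 0. Lengths are in m, angles in rad, forces in N, time in s.
With the tool pointing down it reaches from about 0.425 to 0.875 m from the base axis. Payload 4.7 kg.
Tool frame: the origin (TCP) lies midway between the tips of the shut fingers; the grasp point (between the pads) lies 19 mm behind it; z points along the fingers, y is the direction in which the jaws open and shut (so a half turn about z gives the same grasp; the last joint's range is limited). The gripper opens to 87 mm and grips with 3 to 60 N. Pads are 19 mm wide; open, the fingers measure 117 mm over their backs; the gripper's body (75 mm by 190 mm) begins 51 mm behind the grasp point.
Start: joints at [-1.264, 0.321, -0.07, 1.45, 0.023, 1.371, -0.057], TCP at [0.188, 0.622, 0.223] pointing down, gripper open.
Joint ranges: [-2.86, 2.86], [-0.3, 2.09], [-1.38, 1.24], [0.06, 2.45], [-1.56, 4.7], [0.09, 2.05], [-2.69, 2.69]. Speed limits (rad/s): [2.57, 2.57, 3.14, 3.14, 3.14, 3.14, 3.14].

### API

Orientations are given as a rotation vector (axis times angle).
In Python, from bench import * gives the robot as it stands. The module is installed in compiled form; this text tells all that it offers.
- The arm moves only by the tool play_rows, never from a script. Its argument "series" is one flat list of numbers, 7 for each row, row after row: the opening in per cent of the stroke, from 0 (shut) to 100 (fully open), then the shift along the tool's x, y, z in m, then the turn, a rotation vector about the tool's x, y, z in degrees. In form: [fingers, tx, ty, tz, rx, ry, rz, fingers, tx, ty, tz, rx, ry, rz, ...]. A call has 1 to 10 rows; each row is the pose to reach, as a shift and turn from the pose commanded when the call began, along the tool's axes at that moment; what a row does not reach only later rows make up. A row lasts 1/12 s, in which the tool goes at most 41.7 mm and 7.16 degrees, less where a joint would pass 70% of its speed; a pose out of reach is approached as far as the arm can. A call with a gripper value outside its range is refused whole. The fingers move at their own pace and stop on an object; "force" is the grip in N (left out, the last holds). Time passes only in rows, so rows that repeat a pose let the fingers close. It gives the time, the measured TCP pose, the force and the opening at its end, in the units of the state.
- get_state(): the state, without advancing time (a new reading comes with each control period).
- get_image(name): name is "side" or "top" or "wrist"; returns a dict with "frame" (400x640x3 uint8, red, green, blue), "fx", "fy", "cx", "cy" (pixels), "R" (3x3) and "t" (3): a world point X has camera coordinates R X + t. Camera axes: x right, y down, z forward; pixel columns grow to the right and rows downward; lengths in m; the calibration is good to about 2 mm. A picture is of the moment at which its call begins. There is no depth.
- close_job(): hands the job in, once; it reports no verdict.
The state is a dict: "time": time; "joint_positions": joint angles; "qd": joint speeds; "joint_torque": joint torques, N m; "position": TCP position; "tool_rot": TCP orientation; "ft_force": force on the tool from outside, world axes, zero at the start; "torque": the same for the moment, N m; "grip_width": opening from 0.0 (shut) to 1.0 (fully open).
Only numpy, scipy, OpenCV 4.12 (cv2) and the standard library are available. Lean on these libraries where they do the work, as an engineer would, in place of code of your own. Each camera call takes 0.05 s, during which the arm holds its last target.

### The job

The worn insulation board in the steel boiler cover is going to waste: swing the retaining tab fully aside, out of the board's way, slide the board out through the open end of its channels and push it off the bench edge, so that it drops into the open carton below. It sits tight against the closed end, with no room for a finger behind it at first, so draw it along by light fingertip pressure on its swollen face until there is. The board is brittle and sheds dust when it cracks: never press or push on it with more than 25 N. Leave the tab aside, and do not shift anything else on the bench.

Things in the scene. Friction and masses are not known exactly. Their poses are not given: they have to be found in the camera images.
- cover: Boiler cover of folded bright sheet steel, a shallow tray lying fixed on the bench. Origin: on the bench top under the tray's middle; x points out of its open end, z up. Floor 3 mm thick, x -80 to +75 mm. Closed end: flange 21.5 mm high, inner face at x = -77. Side walls 21.5 mm high, inner faces at y = +-60; flat flanges 2.5 mm thick reach to y = +-85 and back to x = -150, with a sight glass and an electrode block (20 mm high) behind the closed end.
- channel_end (a point): Front end of the two lips folded inwards over the board's long edges: the point on the cover's centre line at x = +55 mm, level with the lips' top (21.5 mm above the bench). The lips run from here back to the closed end, 2.5 mm thick, inner edges at y = +-52 mm; the board can only slide out along the cover's +x.
- bench_edge (a point): A point on the far edge of the grey bench top (z = 0). The edge is straight, at world x = 0.68, along world y. The bench between the cover's open end and this edge is free.
- board: Worn insulation board, rigid, off-white with a brownish scorch mark: 130 (x, along the channels) x 116 (y) x 14 mm thick, 0.12 to 0.21 kg, too wide to grip. Origin: centre of its underside, z up. It lies on the cover's 3 mm floor, 0.5 to 2.5 mm from the closed end, 2 mm play at the sides and under the lips. Friction on steel and bench 0.3 to 0.5. It tips off once its middle is past the bench edge.
- board_mid (a point): Inside the board, 7 mm above the middle of its underside. Along its rim (outer 6 mm at the ends, 11 mm at the sides) the board is 14 mm thick, but its heated face (the 118 x 94 mm middle, scorched) has swollen: its flat top lies anywhere from 14.5 to 21.5 mm above the board's underside, not known beforehand and not measured, so feel for it. It is stiff: a few N or more per mm.
- tab (a joint): Angle of the retaining tab, a dark steel strip swivelling on an upright pivot. 0: it lies across the open end along the cover's +y and blocks the board; grows as it swings outwards, clockwise from above; 1.57: along the cover's +x; stop at 2.0; clear of the board's way from 1.4. Starts at 0 to 0.3. It takes about 2 N at the lug and stays where it is left.
- tab_pivot (a point): The tab's pivot, at x = +65, y = -73 mm of the cover, 17 mm above the bench (the strip's upper face). The strip is 5 mm thick, 8 mm high (9 to 17 mm above the bench) and 74 mm long from here.
- tab_lug (a point): Middle of the upper edge of the tab's upright thumb lug, 51 mm above the bench: a plate 5 mm thick, 20 mm wide along the strip, 17 to 51 mm above the bench, its middle 64 mm from the pivot. It stands up in front of the board, higher than the board.
- carton: Open cardboard carton below the bench edge, partly under the bench, its mouth in front of the cover's open end: outside 310 (x) x 330 (y) x 120 mm tall, walls 5 mm. Origin: centre of its underside, 170 mm below the bench top; z up; rim 50 mm below the bench top.
- screwdriver: Bystander, to be left alone: the black screwdriver lying beside the cover. Origin: the middle of its underside.
- union: Bystander, to be left alone: the brass pipe union, 34 mm wide and 42 mm tall, standing beside the cover. Origin: the middle of its underside.
- new_board: Bystander, to be left alone: the new, larger insulation board (160 x 135 x 14 mm) lying by itself on the bench. Origin: the middle of its underside.
- gas_valve: Bystander, to be left alone: the aluminium gas valve block with brass ports, 119 x 60 x 78 mm. Origin: the middle of its underside.
- paste_jar: Bystander, to be left alone: the closed glass jar, 64 mm wide and 75 mm tall. Origin: the middle of its underside.
- wrench: Bystander, to be left alone: the steel wrench lying by the gas valve. Origin: the middle of its underside.
Mind the look-alikes: they are no part of the job. Leave any brown or yellow look-alike of the board alone.

How it is judged:
By the outcome, as a careful person would: the job done as asked, in the order asked, and still so for the second after the job is handed in, with the robot touching nothing.
It also fails if it takes over 70 s, if anything falls off the work surface, if the arm or the gripper's body presses on something with over 40 N, if the wrist force passes 120 N, or if a joint passes its speed limit or range.

## Working session

There is one attempt and no reset: what is moved stays moved. The work goes in short steps, Python scripts to look and compute and a tool call to move; the robot and the scene stay as the last step left them, time stands still between calls to the robot, and variables do not carry over. Pictures are saved under pics/ and viewed, and the job is handed in when it is done.

Besides the shell and the picture viewer there is one more tool, called after "Request:" as name(argument=value, ...), one argument or row to a line, values as JSON. play_rows: Moves the arm, as the interface text tells. Its arguments: {"type":"object","properties":{"series":{"type":"array"},"force":{"type":"number"}},"required":["series"]}

```bash
mkdir -p pics; ls
python3 - <<'E'
from bench import *
import cv2
s=get_state()
for k,v in s.items(): print(k,v)
for n in ("side","top","wrist"):
    d=get_image(n); cv2.imwrite(f"pics/a_{n}.png",d["frame"][:,:,::-1]); print(n,d["fx"],d["fy"],d["cx"],d["cy"],d["R"],d["t"])
E
```

```text
pics
time 0.0
joint_positions [-1.26392917  0.32181365 -0.07011515  1.45169204  0.02258303  1.37078648
 -0.05691331]
qd [-3.80465360e-05 -7.43623960e-04  3.98906161e-04 -1.00937956e-03
 -5.48264917e-04 -2.18295887e-03 -9.74778863e-04]
joint_torque [-6.22184853e-04 -4.91273260e+01 -4.04549316e-01 -3.12549520e+01
 -6.40135864e-02  4.32283350e-02  1.61932353e-04]
position [0.18745425 0.62179884 0.22145926]
tool_rot [-4.58139587e-01 -3.10779743e+00  2.98581217e-03]
ft_force [ 0.13299019 -0.2081743  -0.33973995]
torque [-0.03228987  0.05459498 -0.02724286]
grip_width 0.9979095353433423
side 441.8898696978147 441.8898696978147 323.54722949406363 196.00224042663234 [[-0.9730239  -0.23065696 -0.00467486]
 [-0.12984877  0.56428982 -0.81530135]
 [ 0.19069291 -0.79270068 -0.579018  ]] [0.46773279 0.0384612  1.34483896]
top 379.00259061586274 379.00259061586274 317.69129261804795 201.13533835819914 [[-0.00730926 -0.9999458  -0.00741386]
 [-0.99268405  0.00814934 -0.12046562]
 [ 0.12051951  0.00647911 -0.99268982]] [0.00431406 0.48013045 0.84535035]
wrist 290.06610718444267 290.06610718444267 323.2951217193461 196.17150705057756 [[ 0.28869155  0.95742083 -0.00159272]
 [ 0.92701194 -0.27910563  0.25049733]
 [ 0.23938682 -0.07379293 -0.96811598]] [-0.648794   -0.03116696  0.38844434]
```

View pics/a_side.png

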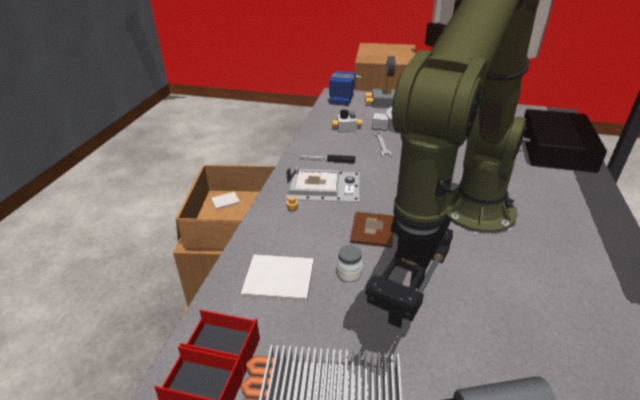

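View pics/a_top.png

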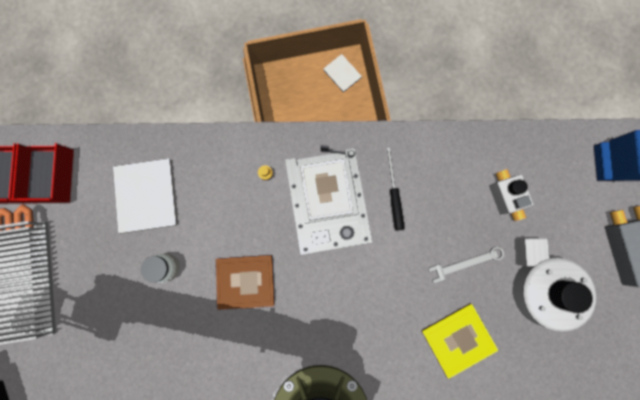

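View pics/a_wrist.png

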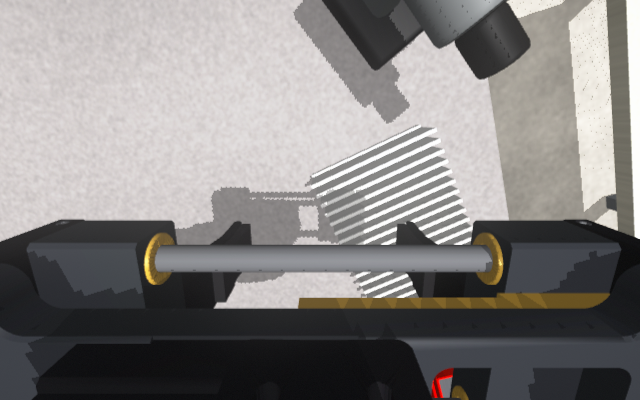

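The board candidates in the top view are:
- the board in the steel cover (327,187), off-white with a scorch mark
- the brown plate (245,283)
- the yellow plate (460,340)
- the new white board (145,195)
- the white scrap in the carton (342,72)

I choose the one in the cover and check it in a close crop.

Run:
```python
import cv2
a=cv2.imread("pics/a_top.png")[120:270,230:420]; cv2.imwrite("pics/b_top.png",cv2.resize(a,None,fx=4,fy=4,interpolation=cv2.INTER_CUBIC))
a=cv2.imread("pics/a_side.png")[140:220,260:380]; cv2.imwrite("pics/b_side.png",cv2.resize(a,None,fx=6,fy=6,interpolation=cv2.INTER_CUBIC))
```

```text
(no output)
```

View pics/b_top.png

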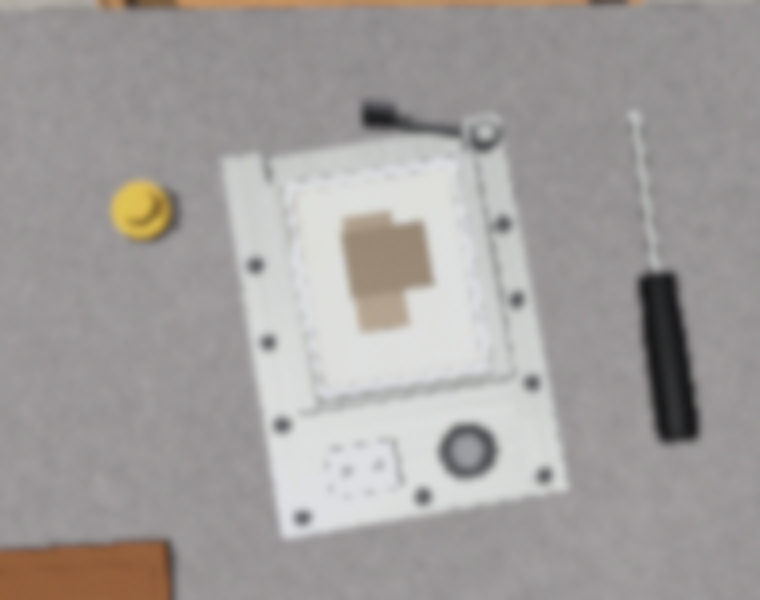

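View pics/b_side.png

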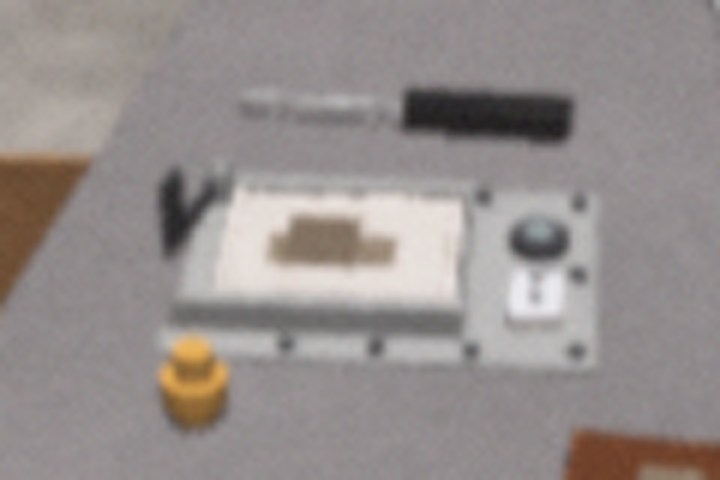

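```bash
cat > h.py <<'E'
import numpy as np, cv2
from scipy.spatial.transform import Rotation as Ro
def cal(d): return dict(K=(d["fx"],d["fy"],d["cx"],d["cy"]),R=np.array(d["R"]),t=np.array(d["t"]))
def ray(c,u,v):
    fx,fy,cx,cy=c["K"]; r=c["R"].T@np.array([(u-cx)/fx,(v-cy)/fy,1]); return -c["R"].T@c["t"],r
def at_z(c,u,v,z):
    o,r=ray(c,u,v); return o+r*(z-o[2])/r[2]
def proj(c,X):
    p=c["R"]@np.asarray(X)+c["t"]; f=c["K"]; return np.array([f[0]*p[0]/p[2]+f[2],f[1]*p[1]/p[2]+f[3]])
def tri(obs):
    A=np.zeros((3,3));b=np.zeros(3)
    for c,u,v in obs:
        o,r=ray(c,u,v); r/=np.linalg.norm(r); P=np.eye(3)-np.outer(r,r); A+=P;b+=P@o
    return np.linalg.solve(A,b)
E
python3 - <<'E'
from bench import *
from h import *
d=get_image("top"); c=cal(d); s=cal(get_image("side"))
pts={"rl":(300.5,254.5),"rr":(371.75,242.5),"fl":(285.5,159.25),"fr":(354.5,148.75)}
P={k:at_z(c,*v,0.0025) for k,v in pts.items()}
for k,v in P.items(): print(k,v.round(4))
print(np.linalg.norm(P["rl"]-P["rr"]),np.linalg.norm(P["rl"]-P["fl"]),np.linalg.norm(P["rr"]-P["fr"]))
# lug top
def S(u,v): return (260+u/6,140+v/6)
def T(u,v): return (230+u/4,120+v/4)
print("lug",tri([(c,*T(377,108)),(s,*S(175,178))]))
print("lug z.051",at_z(c,*T(377,108),0.051),"pivot",at_z(c,*T(484,131),0.017))
print("union",at_z(c,*T(141,207),0.03),"edge",at_z(c,320,122,0),at_z(c,200,122,0))
print("drv",at_z(c,*T(633,115),0.005),at_z(c,*T(680,440),0.01), "carton",at_z(c,250,50,-.05),at_z(c,365,25,-.05))
E
```

```text
rl [0.358  0.0419 0.0025]
rr [ 0.3847 -0.1252  0.0025]
fl [0.5858 0.0776 0.0025]
fr [ 0.6102 -0.0891  0.0025]
0.16923714891782882 0.2305470810069483 0.2283668935513663
lug [ 0.60152132 -0.01579594  0.04660752]
lug z.051 [ 0.60213224 -0.01547293  0.051     ] pivot [ 0.59668414 -0.07926309  0.017     ]
union [0.54997025 0.12220677 0.03      ] edge [ 0.6786207  -0.00629393  0.        ] [0.68151041 0.28793883 0.        ]
drv [ 0.60874105 -0.17008924  0.005     ] [ 0.41307041 -0.1907632   0.01      ] carton [ 0.8944854   0.17746339 -0.05      ] [ 0.96154015 -0.12842745 -0.05      ]
```

The crop shows the off-white scorched board in the steel cover. The tab pivot is at the crop's upper right (484,131) and the lug at (377,108). The estimated cover pose is about (0.5195, -0.018) with yaw 9°, and the tab angle about 0.24. Next I go above the cover for a wrist view.

```bash
cat >> h.py <<'E'
def rel(s,p,yaw):
    """shift/turn (deg) in tool axes from the measured pose to world p, tool down, -toolx at heading yaw"""
    R=Ro.from_rotvec(s["tool_rot"]).as_matrix()
    ex=-np.array([np.cos(yaw),np.sin(yaw),0]); ez=np.array([0,0,-1.]); ey=np.cross(ez,ex)
    Rt=np.stack([ex,ey,ez],1)
    return (R.T@(np.array(p)-s["position"])).round(4), np.degrees(Ro.from_matrix(R.T@Rt).as_rotvec()).round(2)
E
python3 - <<'E'
from bench import *
from h import *
s=get_state(); w=get_image("wrist"); c=cal(w)
R=Ro.from_rotvec(s["tool_rot"]).as_matrix()
print(R.round(3)); print("cam in tool",R.T@(-c["R"].T@c["t"]-s["position"]), (R.T@c["R"].T).round(3))
print(rel(s,[.50,-.02,.26],.157))
E
```

```text
[[-0.957  0.289 -0.   ]
 [ 0.289  0.957 -0.001]
 [-0.    -0.001 -1.   ]]
cam in tool [ 0.06711586 -0.00037861 -0.16125374] [[-0.    -0.968 -0.25 ]
 [ 1.    -0.     0.   ]
 [-0.    -0.25   0.968]]
(array([-0.4844, -0.5247, -0.0374]), array([ -0.05,  -0.  , -25.77]))
```

Request:
play_rows(
  series=[0,-0.2422,-0.2622,-0.03,0,0,-12.9,0,-0.2422,-0.2622,-0.03,0,0,-12.9,0,-0.2422,-0.2622,-0.03,0,0,-12.9,0,-0.2422,-0.2622,-0.03,0,0,-12.9,0,-0.2422,-0.2622,-0.03,0,0,-12.9,0,-0.2422,-0.2622,-0.03,0,0,-12.9,0,-0.2422,-0.2622,-0.03,0,0,-12.9,0,-0.2422,-0.2622,-0.03,0,0,-12.9,0,-0.2422,-0.2622,-0.03,0,0,-12.9,0,-0.2422,-0.2622,-0.03,0,0,-12.9],
  force=20,
)

```text
time: 1.13
position: [0.3475, 0.2958, 0.2536]
tool_rot: [0.121, 3.137, 0.0]
ft_force: [-0.7, -0.8, -0.0]
grip_width: 0.326
```

Run:
```python
from bench import *
from h import *
s=get_state(); print(s["time"],s["position"],s["ft_force"],rel(s,[.50,-.02,.26],.157))
```

```text
1.1333 [0.34747027 0.29583188 0.25364107] [-0.67768577 -0.81602219 -0.03063858] (array([-0.1765, -0.3031, -0.006 ]), array([ -0.  ,   0.13, -13.42]))
```

Request:
play_rows(
  series=[0,-0.1765,-0.3031,-0.006,0,0,-13.4,0,-0.1765,-0.3031,-0.006,0,0,-13.4,0,-0.1765,-0.3031,-0.006,0,0,-13.4,0,-0.1765,-0.3031,-0.006,0,0,-13.4,0,-0.1765,-0.3031,-0.006,0,0,-13.4,0,-0.1765,-0.3031,-0.006,0,0,-13.4,0,-0.1765,-0.3031,-0.006,0,0,-13.4,0,-0.1765,-0.3031,-0.006,0,0,-13.4,0,-0.1765,-0.3031,-0.006,0,0,-13.4,0,-0.1765,-0.3031,-0.006,0,0,-13.4],
)

```text
time: 1.97
position: [0.5011, -0.0193, 0.259]
tool_rot: [-0.246, 3.13, -0.005]
ft_force: [-0.1, -0.4, 1.4]
grip_width: 0.002
```

Run:
```python
from bench import *
from h import *
s=get_state(); print(s["time"],s["position"],s["ft_force"],s["qd"].round(3))
d=get_image("wrist"); cv2.imwrite("pics/c_w.png",d["frame"][:,:,::-1]); print(cal(d))
import pickle; pickle.dump(cal(d),open("c_w.pkl","wb"))
```

```text
1.9667 [ 0.50113347 -0.01932404  0.25904874] [-0.12165539 -0.38095453  1.43153323] [-0.039 -0.025 -0.089  0.035 -0.034  0.025 -0.084]
{'K': (290.06610718444267, 290.06610718444267, 323.2951217193461, 196.17150705057756), 'R': array([[-0.15618742,  0.98772284, -0.00301345],
       [ 0.95572903,  0.15189714,  0.25201048],
       [ 0.24937424,  0.03648082, -0.96771981]]), 't': array([ 0.09888228, -0.51646242,  0.2994195 ])}
```

View pics/c_w.png

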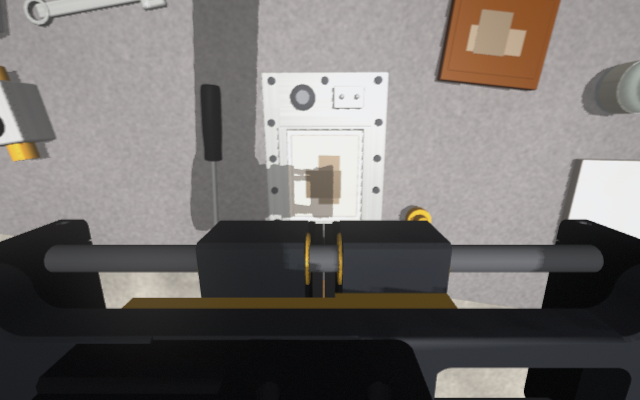

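The wrist view shows the cover with its rear corners at about (263,73) and (388,73). The fingers hide the tab, so I move forward along the cover for a view of it.

Request:
play_rows(
  series=[0,-0.1,0,0,0,0,0,0,-0.1,0,0,0,0,0,0,-0.1,0,0,0,0,0,0,-0.1,0,0,0,0,0,0,-0.1,0,0,0,0,0,0,-0.1,0,0,0,0,0],
)

```text
time: 2.52
position: [0.5971, 0.0046, 0.2582]
tool_rot: [0.263, -3.129, -0.001]
ft_force: [-0.6, 0.6, -0.2]
grip_width: 0.005
```

Run:
```python
from bench import *
from h import *
import pickle
c=pickle.load(open("c_w.pkl","rb"))
for u,v in((263,73),(388,73),(324,80),(383,221)): print(u,v,at_z(c,u,v,.0025).round(4))
s=get_state(); print(s["time"],s["position"],s["ft_force"],s["qd"].round(3))
d=get_image("wrist"); cv2.imwrite("pics/d_w.png",d["frame"][:,:,::-1])
pickle.dump(cal(d),open("d_w.pkl","wb"))
a=d["frame"][20:230,220:430,::-1]; cv2.imwrite("pics/d_w2.png",cv2.resize(a,(600,600),interpolation=cv2.INTER_CUBIC))
```

```text
263 73 [ 0.3862 -0.1209  0.0025]
388 73 [0.3601 0.0446 0.0025]
324 80 [ 0.3821 -0.0387  0.0025]
383 221 [0.5663 0.0814 0.0025]
2.5167 [0.59709641 0.00463148 0.25820502] [-0.56730818  0.57059468 -0.2394073 ] [ 0.003 -0.024  0.012  0.008  0.    -0.002  0.005]
```

View pics/d_w2.png

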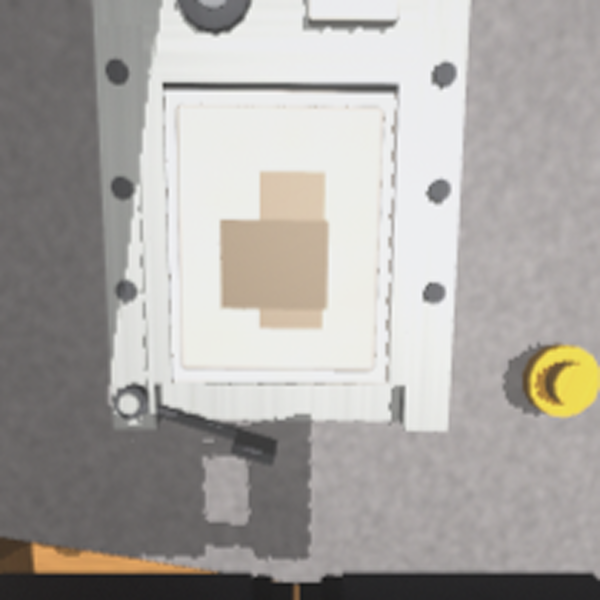

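Run:
```python
from bench import *
from h import *
import pickle
d=pickle.load(open("d_w.pkl","rb")); t=cal(get_image("top"));s=cal(get_image("side"))
k=210/600
W=lambda u,v:(220+u*k,20+v*k)
T=lambda u,v:(230+u/4,120+v/4)
S=lambda u,v: (260+u/6,140+v/6)
print("lug tri",tri([(d,*W(256,448)),(t,*T(377,108)),(s,*S(175,178))]).round(4), "at .051:",at_z(d,*W(256,448),.051).round(4))
print("pivot",at_z(d,*W(130,404),.017).round(4),"tri",tri([(d,*W(130,404)),(t,*T(484,131))]).round(4))
print("flange fl fr",at_z(d,*W(448,430),.0025).round(4),at_z(d,*W(110,429),.0025).round(4))
# lip inner edges (top z .0215): left line & right line, closed end
for n,uv,z in(("lipL front",(403,385),.0215),("lipR front",(152,385),.0215),("lip L back",(397,95),.0215),("R back",(165,95),.0215),("board front edge L",(385,381),.017),("board front R",(172,381),.017),("swell FL",(373,369),.022),("swell FR",(185,366),.022),("swell BL",(382,107),.022),("swell BR",(180,103),.022)):
    print(n,at_z(d,*W(*uv),z).round(4))
x0=np.array([.5195,-.0182])
def w(x,y,z,yaw=.157):
    return np.r_[x0+np.array([[np.cos(yaw),-np.sin(yaw)],[np.sin(yaw),np.cos(yaw)]])@[x,y],z]
for n,p in(("pivot",(.065,-.073,.017)),("lipL",(.055,.052,.0215)),("lipR",(.055,-.052,.0215)),("closed",(-.077,0,.0215)),("flangeFL",(.075,.085,.0025)),("flangeBL",(-.15,.085,.0025)),("brd",(.0545,0,.017))):
    P=w(*p); a=proj(d,P);b=proj(t,P); print(n,P.round(4),((a-[220,20])/k).round(),((b-[230,120])*4).round())
```

```text
lug tri [ 0.6017 -0.0145  0.0474] at .051: [ 0.602  -0.0131  0.051 ]
pivot [ 0.5973 -0.0774  0.017 ] tri [ 0.5998 -0.0801  0.0033]
flange fl fr [0.5859 0.0809 0.0025] [ 0.614  -0.0885  0.0025]
lipL front [0.5657 0.051  0.0215]
lipR front [ 0.5857 -0.0674  0.0215]
lip L back [0.4415 0.0232 0.0215]
R back [ 0.4585 -0.0775  0.0215]
board front edge L [0.5657 0.0427 0.017 ]
board front R [ 0.5828 -0.0587  0.017 ]
swell FL [0.5606 0.0354 0.022 ]
swell FR [ 0.5741 -0.0529  0.022 ]
swell BL [0.4475 0.0176 0.022 ]
swell BR [ 0.4607 -0.0705  0.022 ]
pivot [ 0.5951 -0.0801  0.017 ] [125. 399.] [486. 134.]
lipL [0.5657 0.0418 0.0215] [384. 382.] [280. 182.]
lipR [ 0.582  -0.061   0.0215] [166. 379.] [454. 154.]
closed [ 0.4434 -0.0302  0.0215] [277.  78.] [405. 389.]
flangeFL [0.5803 0.0775 0.0025] [444. 418.] [222. 166.]
flangeBL [0.3581 0.0423 0.0025] [472. -92.] [281. 538.]
brd [ 0.5733 -0.0097  0.017 ] [275. 379.] [367. 171.]
```

Wrist and top views agree: cover origin is about (0.521, -0.016) with yaw 0.159. The pivot is at (0.597, -0.078) and the lug top at (0.602, -0.014, about 0.049), 64 mm from the pivot, so the tab angle is about 0.24. Now I plan the tab swing.

```bash
cat >> h.py <<'E'
C0=np.array([.5208,-.0160]); YAW=.159; PIV=np.array([.5966,-.0778])
def cw(x,y,z):
    c,s=np.cos(YAW),np.sin(YAW); return np.r_[C0+np.array([[c,-s],[s,c]])@[x,y],z]
def tocov(p):
    c,s=np.cos(YAW),np.sin(YAW); return np.r_[np.array([[c,s],[-s,c]])@(np.asarray(p)[:2]-C0),p[2]]
def tabpose(th,off,r=.064):
    ph=np.pi/2+YAW-th; u=np.array([np.cos(ph),np.sin(ph)]); t=np.array([np.sin(ph),-np.cos(ph)])
    return PIV+r*u-off*t, ph-np.pi/2
E
python3 - <<'E'
from bench import *
from h import *
s=get_state(); print(s["joint_positions"].round(3))
p,h=tabpose(.244,.021); print(p,h)
print(rel(s,np.r_[p,.06],h)); print(rel(s,np.r_[p,.032],h))
E
```

```text
[-0.588  0.214  0.634  1.555 -0.129  1.414  1.793]
[ 0.58110927 -0.01224821] -0.08499999999999996
(array([ 0.0187, -0.0134,  0.199 ]), array([ 0.08,  0.03, 14.4 ]))
(array([ 0.0187, -0.0134,  0.227 ]), array([ 0.08,  0.03, 14.4 ]))
```

Request:
play_rows(
  series=[0,0.019,-0.013,0.18,0,0,14.4,0,0.019,-0.013,0.18,0,0,14.4,0,0.019,-0.013,0.18,0,0,14.4,0,0.019,-0.013,0.18,0,0,14.4,0,0.019,-0.013,0.18,0,0,14.4,0,0.019,-0.013,0.18,0,0,14.4,0,0.019,-0.013,0.2,0,0,14.4,0,0.019,-0.013,0.225,0,0,14.4,0,0.019,-0.013,0.225,0,0,14.4,0,0.019,-0.013,0.225,0,0,14.4],
)

```text
time: 3.5
position: [0.5816, -0.012, 0.0346]
tool_rot: [0.133, 3.139, 0.001]
ft_force: [0.9, 0.8, -0.2]
grip_width: 0.007
```

Run:
```python
from bench import *
from h import *
s=get_state(); print(s["time"],s["position"],s["ft_force"],s["joint_positions"].round(3))
d=get_image("side"); a=d["frame"][120:220,240:390,::-1]; cv2.imwrite("pics/e_s.png",cv2.resize(a,(750,500),interpolation=cv2.INTER_CUBIC))
for th in np.radians([14,19,24,29,34,40,46,52,58,64,70,76,82,88,94,100,102]):
    p,h=tabpose(th,.012); a,b=rel(s,np.r_[p,.032],h); print(round(np.degrees(th)),a,b[2])
```

```text
3.5 [ 0.58156158 -0.01203443  0.03459342] [ 0.91327765  0.80308645 -0.15596418] [-0.542  0.39   0.617  1.844 -0.267  0.991  1.673]
14 [-0.0086 -0.0002  0.0026] 0.02
19 [-0.0142  0.0006  0.0026] 5.02
24 [-0.0199  0.0009  0.0026] 10.02
29 [-0.0256  0.0007  0.0026] 15.02
34 [-0.0312 -0.      0.0026] 20.02
40 [-0.0379 -0.0015  0.0026] 26.02
46 [-0.0443 -0.0036  0.0026] 32.02
52 [-0.0505 -0.0064  0.0026] 38.02
58 [-0.0564 -0.0099  0.0026] 44.02
64 [-0.0619 -0.0139  0.0026] 50.02
70 [-0.0669 -0.0185  0.0026] 56.02
76 [-0.0715 -0.0236  0.0026] 62.02
82 [-0.0754 -0.0292  0.0026] 68.02
88 [-0.0788 -0.0351  0.0026] 74.02
94 [-0.0815 -0.0413  0.0026] 80.02
100 [-0.0836 -0.0478  0.0026] 86.02
102 [-0.0841 -0.0501  0.0026] 88.02
```

View pics/e_s.png

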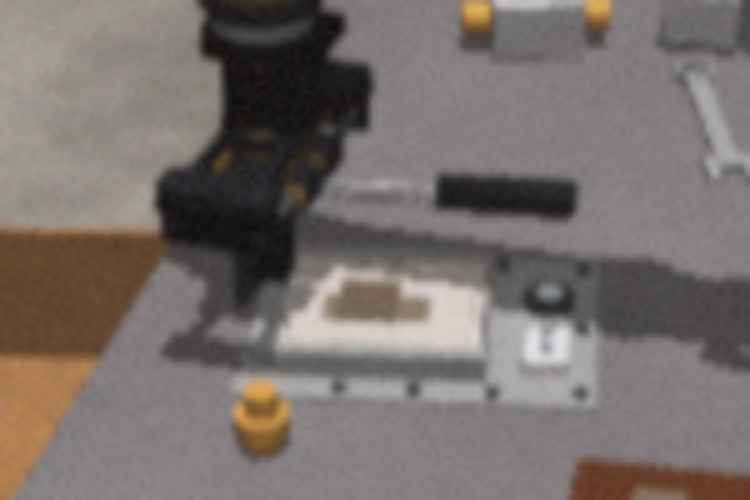

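The finger is down behind the lug, above the front of the board. I start the swing.

Request:
play_rows(
  series=[0,-0.0086,0,0.0015,0,0,0,0,-0.0142,0.0006,0.0015,0,0,5,0,-0.0199,0.0009,0.0015,0,0,10,0,-0.0256,0.0007,0.0015,0,0,15,0,-0.0312,0,0.0015,0,0,20,0,-0.0379,-0.0015,0.0015,0,0,26,0,-0.0443,-0.0036,0.0015,0,0,32,0,-0.0505,-0.0064,0.0015,0,0,38,0,-0.0505,-0.0064,0.0015,0,0,38],
)

```text
time: 4.3
position: [0.6331, -0.0233, 0.0335]
tool_rot: [1.151, 2.921, 0.001]
ft_force: [-0.6, 0.4, -0.5]
grip_width: 0.003
```

Run:
```python
from bench import *
from h import *
s=get_state(); print(s["time"],s["position"],s["ft_force"],s["joint_positions"].round(3))
d=get_image("side"); a=d["frame"][120:220,240:390,::-1]; cv2.imwrite("pics/f_s.png",cv2.resize(a,(750,500),interpolation=cv2.INTER_CUBIC))
for th in np.radians([52,58,64,70,76,82,88,94,100,104]):
    p,h=tabpose(th,.012); a,b=rel(s,np.r_[p,.032],h); print(round(np.degrees(th)),a,b[2])
```

```text
4.3 [ 0.63313344 -0.0233164   0.03353763] [-0.58208909  0.43794002 -0.52526619] [-0.575  0.529  0.732  1.716 -0.4    1.049  1.112]
52 [ 0.0017 -0.0008  0.0015] -0.13
58 [-0.0051  0.0001  0.0015] 5.87
64 [-0.0119  0.0003  0.0016] 11.87
70 [-0.0187 -0.0002  0.0016] 17.87
76 [-0.0254 -0.0014  0.0016] 23.87
82 [-0.0319 -0.0033  0.0016] 29.87
88 [-0.0382 -0.0059  0.0016] 35.87
94 [-0.0442 -0.0091  0.0016] 41.87
100 [-0.0499 -0.0129  0.0016] 47.87
104 [-0.0534 -0.0158  0.0016] 51.87
```

View pics/f_s.png

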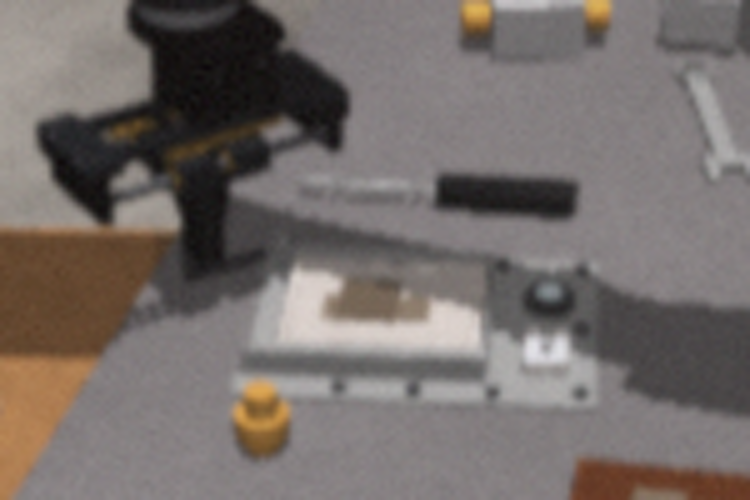

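The tab is swinging with the finger. I continue to about 1.8.

Request:
play_rows(
  series=[0,-0.0051,0,0.001,0,0,6,0,-0.0119,0,0.001,0,0,12,0,-0.0187,-0.0002,0.001,0,0,18,0,-0.0254,-0.0014,0.001,0,0,24,0,-0.0319,-0.0033,0.001,0,0,30,0,-0.0382,-0.0059,0.001,0,0,36,0,-0.0442,-0.0091,0.001,0,0,42,0,-0.0499,-0.0129,0.001,0,0,48,0,-0.0534,-0.0158,0.001,0,0,52,0,-0.0534,-0.0158,0.001,0,0,52],
)

```text
time: 5.18
position: [0.6612, -0.0708, 0.0322]
tool_rot: [2.311, 2.125, 0.004]
ft_force: [-0.8, -0.4, -0.7]
grip_width: 0.005
```

Run:
```python
from bench import *
from h import *
s=get_state(); print(s["time"],s["position"],s["ft_force"],s["joint_positions"].round(3))
d=get_image("side"); a=d["frame"][120:220,240:390,::-1]; cv2.imwrite("pics/g_s.png",cv2.resize(a,(750,500),interpolation=cv2.INTER_CUBIC))
R=Ro.from_rotvec(s["tool_rot"]).as_matrix(); print(R.round(2))
```

```text
5.1833 [ 0.66123458 -0.07077058  0.03218494] [-0.75072575 -0.36061925 -0.7023505 ] [-0.588  0.666  0.906  1.636 -0.571  1.122  0.385]
[[ 0.08  1.    0.  ]
 [ 1.   -0.08  0.  ]
 [ 0.    0.   -1.  ]]
```

View pics/g_s.png

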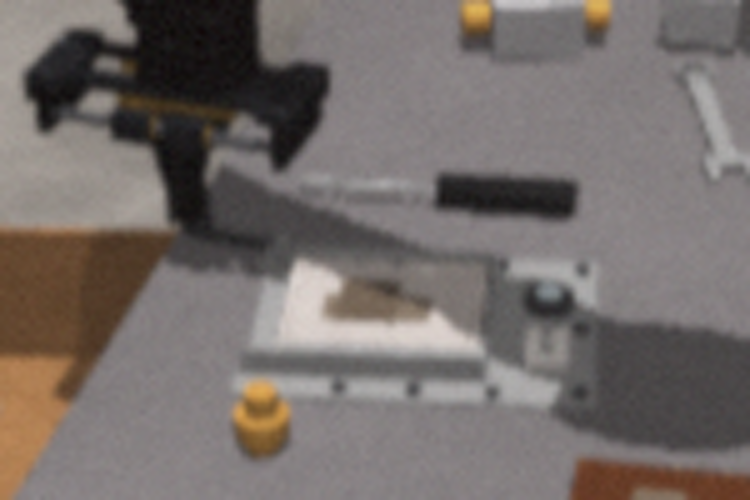

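The tab is aside. I back off, lift, then turn back over the board.

Run:
```python
from bench import *
from h import *
s=get_state()
print(rel(s,cw(-.03,0,.07),YAW), cw(-.03,0,.07))
```

```text
(array([ 0.0361, -0.1729, -0.0384]), array([ 9.0000e-02,  1.0000e-01, -1.0375e+02])) [ 0.49117842 -0.02074993  0.07      ]
```

Request:
play_rows(
  series=[0,0.02,0,0,0,0,0,0,0.025,0,-0.03,0,0,0,0,0.03,0,-0.07,0,0,0,0,0.03,0,-0.1,0,0,0,0,0.03,0,-0.12,0,0,0,0,0.03,0,-0.12,0,0,0],
)

```text
time: 5.73
position: [0.6652, -0.0417, 0.1571]
tool_rot: [2.305, 2.126, 0.01]
ft_force: [0.1, -0.0, -0.8]
grip_width: 0.003
```

Run:
```python
from bench import *
from h import *
s=get_state();print(s["time"],s["position"],s["ft_force"])
print(rel(s,cw(-.03,0,.06),YAW), cw(-.03,0,.06))
d=get_image("top"); a=d["frame"][110:260,230:430,::-1]; cv2.imwrite("pics/h_t.png",cv2.resize(a,(800,600),interpolation=cv2.INTER_CUBIC))
```

```text
5.7333 [ 0.66515275 -0.04167606  0.15708919] [ 0.11905883 -0.04439579 -0.77182721]
(array([ 0.0068, -0.176 ,  0.0955]), array([   0.41,    0.43, -103.73])) [ 0.49117842 -0.02074993  0.06      ]
```

View pics/h_t.png

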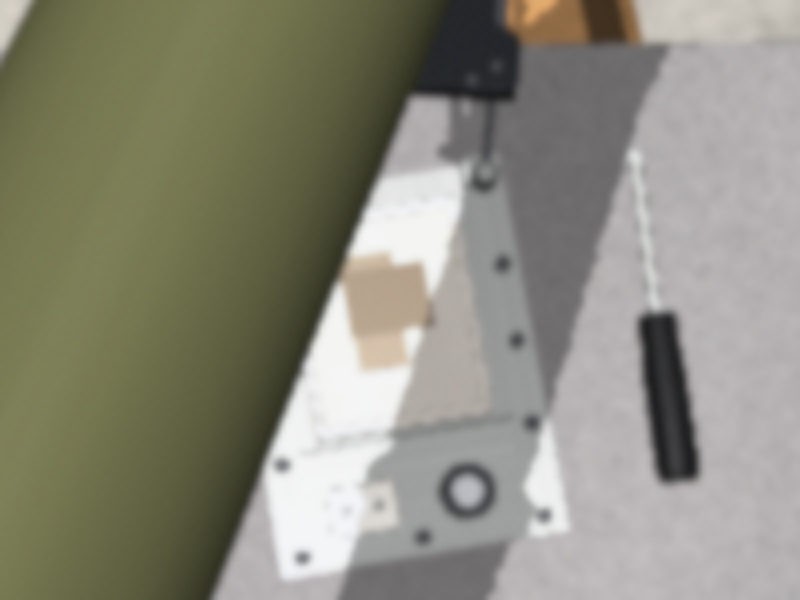

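Request:
play_rows(
  series=[0,0.007,-0.176,0.04,0,0,-103.7,0,0.007,-0.176,0.04,0,0,-103.7,0,0.007,-0.176,0.04,0,0,-103.7,0,0.007,-0.176,0.04,0,0,-103.7,0,0.007,-0.176,0.04,0,0,-103.7,0,0.007,-0.176,0.04,0,0,-103.7,0,0.007,-0.176,0.04,0,0,-103.7,0,0.007,-0.176,0.04,0,0,-103.7,0,0.007,-0.176,0.04,0,0,-103.7,0,0.007,-0.176,0.04,0,0,-103.7],
)

```text
time: 6.62
position: [0.4865, -0.0188, 0.1102]
tool_rot: [-0.618, -3.079, 0.0]
ft_force: [-0.1, 0.0, -1.3]
grip_width: 0.003
```

Run:
```python
from bench import *
from h import *
s=get_state();print(s["time"],s["position"],s["ft_force"])
print(rel(s,cw(-.03,0,.06),YAW), cw(-.03,0,.06))
```

```text
6.6167 [ 0.48650003 -0.01876925  0.11023688] [-0.05362883  0.02771454 -1.27651018]
(array([-0.0051, -0.    ,  0.0502]), array([-1.00e-02, -7.00e-02, -3.18e+01])) [ 0.49117842 -0.02074993  0.06      ]
```

Request:
play_rows(
  series=[0,-0.005,0,0.02,0,0,-7,0,-0.005,0,0.03,0,0,-14,0,-0.005,0,0.04,0,0,-21,0,-0.005,0,0.05,0,0,-28,0,-0.005,0,0.06,0,0,-31.8,0,-0.005,0,0.068,0,0,-31.8,0,-0.005,0,0.068,0,0,-31.8,0,-0.005,0,0.068,0,0,-31.8,0,-0.005,0,0.068,0,0,-31.8],
)

```text
time: 7.37
position: [0.4922, -0.0211, 0.0433]
tool_rot: [-0.233, 3.133, -0.0]
ft_force: [-0.3, 0.2, -0.3]
grip_width: 0.001
```

Run:
```python
from bench import *
from h import *
s=get_state();print(s["time"],s["position"],s["ft_force"],s["joint_positions"].round(3))
print(rel(s,cw(-.03,0,.035),YAW), tocov(s["position"]))
d=get_image("wrist"); cv2.imwrite("pics/i_w.png",d["frame"][:,:,::-1])
```

```text
7.3667 [ 0.49217648 -0.02112687  0.04328234] [-0.3182225   0.15363901 -0.34534581] [-0.826  0.219  0.895  2.058 -0.209  0.956  1.898]
(array([0.0009, 0.0005, 0.0083]), array([-0.01,  0.02, -0.6 ])) [-0.02907421 -0.00053021  0.04328234]
```

View pics/i_w.png

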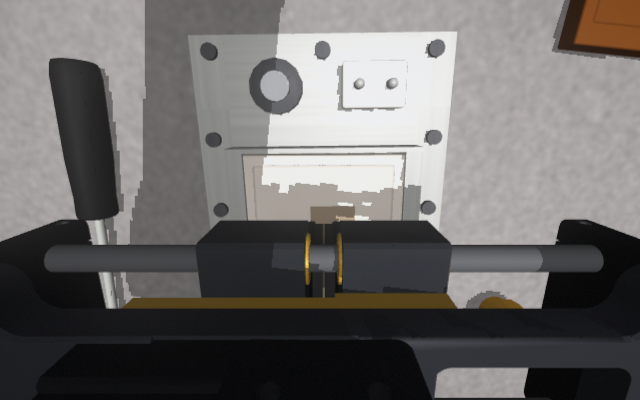

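I am centred over the swollen face, with the board's rear rim at about row 163 close to the closed end. I descend to just above the highest possible face, then feel for it.

Request:
play_rows(
  series=[0,0,0,0.006,0,0,0,0,0,0,0.011,0,0,0,0,0,0,0.014,0,0,0,0,0,0,0.016,0,0,0,0,0,0,0.016,0,0,0],
)

```text
time: 7.83
position: [0.4916, -0.0211, 0.0265]
tool_rot: [0.234, -3.132, 0.0]
ft_force: [-0.1, 0.3, 0.3]
grip_width: 0.003
```

Request:
play_rows(
  series=[0,0,0,0.0005,0,0,0,0,0,0,0.001,0,0,0,0,0,0,0.0015,0,0,0,0,0,0,0.0015,0,0,0],
)

```text
time: 8.17
position: [0.4921, -0.0211, 0.0256]
tool_rot: [-0.234, 3.133, 0.0]
ft_force: [-0.7, -0.5, -0.6]
grip_width: 0.002
```

Request:
play_rows(
  series=[0,0,0,0.0005,0,0,0,0,0,0,0.001,0,0,0,0,0,0,0.001,0,0,0],
)

```text
time: 8.42
position: [0.492, -0.0211, 0.0245]
tool_rot: [-0.234, 3.133, 0.0]
ft_force: [-1.3, -0.3, -0.0]
grip_width: 0.002
```

Request:
play_rows(
  series=[0,0,0,0.0005,0,0,0,0,0,0,0.001,0,0,0,0,0,0,0.001,0,0,0],
)

```text
time: 8.67
position: [0.492, -0.0211, 0.0235]
tool_rot: [0.234, -3.133, -0.0]
ft_force: [-0.5, -0.1, -0.6]
grip_width: 0.005
```

Request:
play_rows(
  series=[0,0,0,0.0005,0,0,0,0,0,0,0.001,0,0,0,0,0,0,0.001,0,0,0],
)

```text
time: 8.92
position: [0.492, -0.0211, 0.0225]
tool_rot: [0.234, -3.133, -0.0]
ft_force: [0.2, -0.5, -0.9]
grip_width: 0.004
```

Request:
play_rows(
  series=[0,0,0,0.0005,0,0,0,0,0,0,0.001,0,0,0,0,0,0,0.001,0,0,0],
)

```text
time: 9.17
position: [0.492, -0.0211, 0.0215]
tool_rot: [0.234, -3.133, -0.0]
ft_force: [0.1, -0.3, 0.0]
grip_width: 0.007
```

Request:
play_rows(
  series=[0,0,0,0.0005,0,0,0,0,0,0,0.001,0,0,0,0,0,0,0.001,0,0,0],
)

```text
time: 9.42
position: [0.492, -0.0211, 0.0205]
tool_rot: [0.234, -3.133, -0.0]
ft_force: [-0.2, 0.1, -0.6]
grip_width: 0.008
```

Request:
play_rows(
  series=[0,0,0,0.0005,0,0,0,0,0,0,0.001,0,0,0,0,0,0,0.001,0,0,0],
)

```text
time: 9.67
position: [0.492, -0.021, 0.0195]
tool_rot: [0.234, -3.133, -0.0]
ft_force: [-0.3, 0.2, 0.6]
grip_width: 0.001
```

Request:
play_rows(
  series=[0,0,0,0.0005,0,0,0,0,0,0,0.001,0,0,0,0,0,0,0.001,0,0,0],
)

```text
time: 9.92
position: [0.4921, -0.0211, 0.0188]
tool_rot: [0.234, -3.133, -0.001]
ft_force: [-0.7, -1.3, 4.1]
grip_width: 0.003
```

Contact is at about z = 19 mm, reading 4 N. I press a bit further in half steps.

Request:
play_rows(
  series=[0,0,0,0.0005,0,0,0,0,0,0,0.0008,0,0,0,0,0,0,0.0008,0,0,0],
)

```text
time: 10.17
position: [0.4921, -0.0211, 0.0188]
tool_rot: [0.234, -3.132, -0.002]
ft_force: [-3.9, -0.0, 13.5]
grip_width: 0.008
```

13.5 N is in the wanted range, so I draw gently along the channel.

Request:
play_rows(
  series=[0,-0.001,0,0,0,0,0,0,-0.002,0,0,0,0,0,0,-0.004,0,0,0,0,0,0,-0.006,0,0,0,0,0],
)

```text
time: 10.5
position: [0.4961, -0.0207, 0.0187]
tool_rot: [0.233, -3.128, -0.003]
ft_force: [-9.5, -1.6, 18.1]
grip_width: 0.009
```

Run:
```python
from bench import *
from h import *
s=get_state();print(s["time"],s["position"],s["ft_force"],tocov(s["position"]),rel(s,cw(0,0,.0188),YAW))
d=get_image("wrist"); cv2.imwrite("pics/j_w.png",d["frame"][:,:,::-1])
```

```text
10.5 [ 0.49608631 -0.02074616  0.01874975] [-9.46005971 -1.61934037 18.12730931] [-0.02515342 -0.00077335  0.01874975] (array([-0.0251,  0.001 , -0.0002]), array([ 0.11, -0.27, -0.6 ]))
```

View pics/j_w.png

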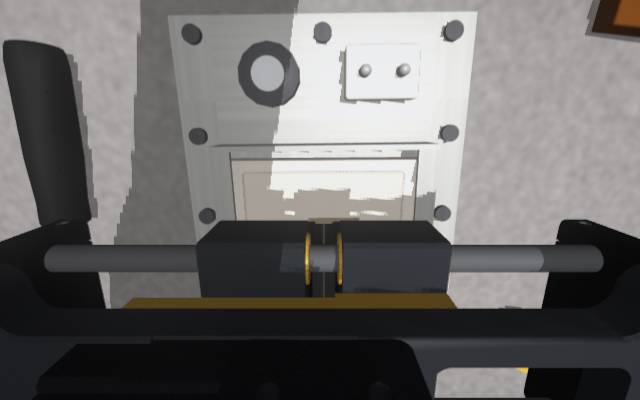

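Total force has risen to about 20 N. I ease off 0.6 mm and go on in small steps.

Request:
play_rows(
  series=[0,0,0,-0.0006,0,0,0,0,-0.001,0,-0.0006,0,0,0,0,-0.003,0,-0.0006,0,0,0,0,-0.005,0,-0.0006,0,0,0],
)

```text
time: 10.88
position: [0.5017, -0.0199, 0.0188]
tool_rot: [0.233, -3.13, -0.001]
ft_force: [-4.5, -0.9, 10.6]
grip_width: 0.004
```

Run:
```python
from bench import *
from h import *
s=get_state();print(s["time"],s["position"],s["ft_force"],tocov(s["position"]),rel(s,cw(0,0,.0188),YAW))
d=get_image("wrist"); a=d["frame"][:,:,::-1]; cv2.imwrite("pics/k_w.png",cv2.resize(a[100:230,200:440],(720,390),interpolation=cv2.INTER_CUBIC))
a=cv2.imread("pics/i_w.png"); cv2.imwrite("pics/i_w2.png",cv2.resize(a[100:230,200:440],(720,390),interpolation=cv2.INTER_CUBIC))
```

```text
10.8833 [ 0.50167056 -0.01992971  0.01884238] [-4.47051734 -0.85337959 10.62572767] [-0.01951033 -0.00085136  0.01884238] (array([-0.0195,  0.0011, -0.    ]), array([ 0.06, -0.17, -0.59]))
```

View pics/k_w.png

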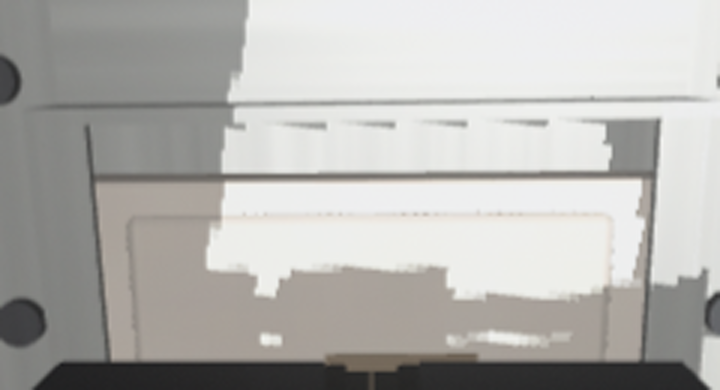

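View pics/i_w2.png

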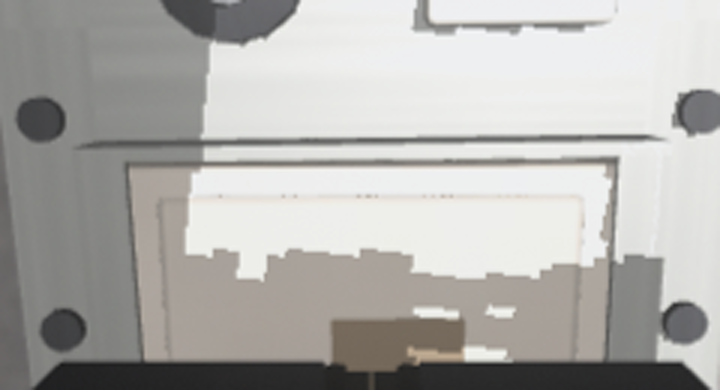

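The board follows: its rear edge (crop row 175) now stands clear of the closed end (row 125). I carry on at about 11 N.

Request:
play_rows(
  series=[0,-0.003,0,0,0,0,0,0,-0.006,0,0,0,0,0,0,-0.009,0,0,0,0,0,0,-0.012,0,0,0,0,0,0,-0.015,0,0,0,0,0],
)

```text
time: 11.35
position: [0.5166, -0.0177, 0.0188]
tool_rot: [0.233, -3.13, -0.001]
ft_force: [-6.6, -0.5, 10.3]
grip_width: 0.007
```

Run:
```python
from bench import *
from h import *
s=get_state();print(s["time"],s["ft_force"],tocov(s["position"]))
```

```text
11.35 [-6.5702239  -0.48622707 10.27729703] [-0.0043714  -0.00102491  0.01881055]
```

Steady. I go on another 30 mm.

Request:
play_rows(
  series=[0,-0.003,0,0,0,0,0,0,-0.006,0,0,0,0,0,0,-0.009,0,0,0,0,0,0,-0.012,0,0,0,0,0,0,-0.015,0,0,0,0,0,0,-0.018,0,0,0,0,0,0,-0.021,0,0,0,0,0],
)

```text
time: 11.93
position: [0.5375, -0.0147, 0.0188]
tool_rot: [0.233, -3.13, -0.001]
ft_force: [-5.5, -1.9, 10.1]
grip_width: 0.002
```

Request:
play_rows(
  series=[0,-0.003,0,0,0,0,0,0,-0.006,0,0,0,0,0,0,-0.009,0,0,0,0,0,0,-0.012,0,0,0,0,0,0,-0.015,0,0,0,0,0,0,-0.018,0,0,0,0,0,0,-0.018,0,0,0,0,0],
)

```text
time: 12.52
position: [0.5562, -0.0118, 0.0188]
tool_rot: [0.234, -3.132, -0.0]
ft_force: [-2.7, -0.5, 7.5]
grip_width: 0.009
```

Run:
```python
from bench import *
from h import *
s=get_state();print(s["time"],s["ft_force"],tocov(s["position"]))
d=get_image("wrist"); a=d["frame"][:,:,::-1]; cv2.imwrite("pics/l_w.png",a)
d=get_image("side"); a=d["frame"][120:220,240:390,::-1]; cv2.imwrite("pics/l_s.png",cv2.resize(a,(750,500),interpolation=cv2.INTER_CUBIC))
```

```text
12.5167 [-2.66246718 -0.48192617  7.46384681] [ 0.03561972 -0.0014805   0.01883713]
```

View pics/l_w.png

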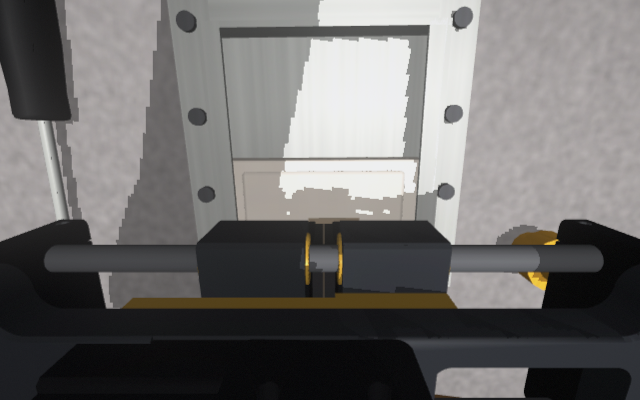

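View pics/l_s.png

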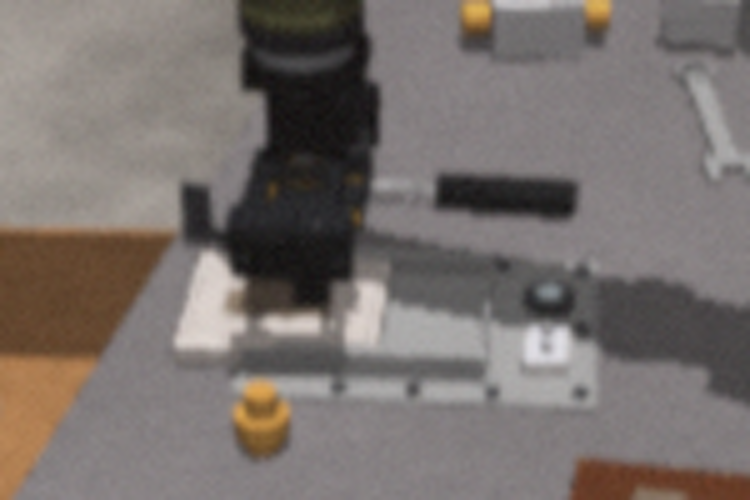

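Request:
play_rows(
  series=[0,0,0,-0.005,0,0,0,0,0,0,-0.02,0,0,0,20,0,0,-0.035,0,0,0,40,0.02,0,-0.035,0,0,0,40,0.05,0,-0.035,0,0,0,40,0.08,0,-0.035,0,0,0,40,0.08,0,-0.035,0,0,0,40,0.08,0,-0.035,0,0,0],
)

```text
time: 13.28
position: [0.476, -0.0228, 0.0533]
tool_rot: [-0.234, 3.133, 0.004]
ft_force: [0.2, -0.5, 0.8]
grip_width: 0.356
```

Run:
```python
from bench import *
from h import *
s=get_state();print(s["time"],s["ft_force"],tocov(s["position"]),s["grip_width"])
l=cv2.imread("pics/l_w.png")
d=get_image("wrist"); a=d["frame"][:,:,::-1]; cv2.imwrite("pics/m_w.png",a)
t=get_image("top"); b=t["frame"][110:260,230:430,::-1]; cv2.imwrite("pics/m_t.png",cv2.resize(b,(800,600),interpolation=cv2.INTER_CUBIC))
```

```text
13.2833 [ 0.20175865 -0.54277789  0.76930486] [-0.04535854  0.00039985  0.05331591] 0.35559691421022727
```

View pics/m_t.png

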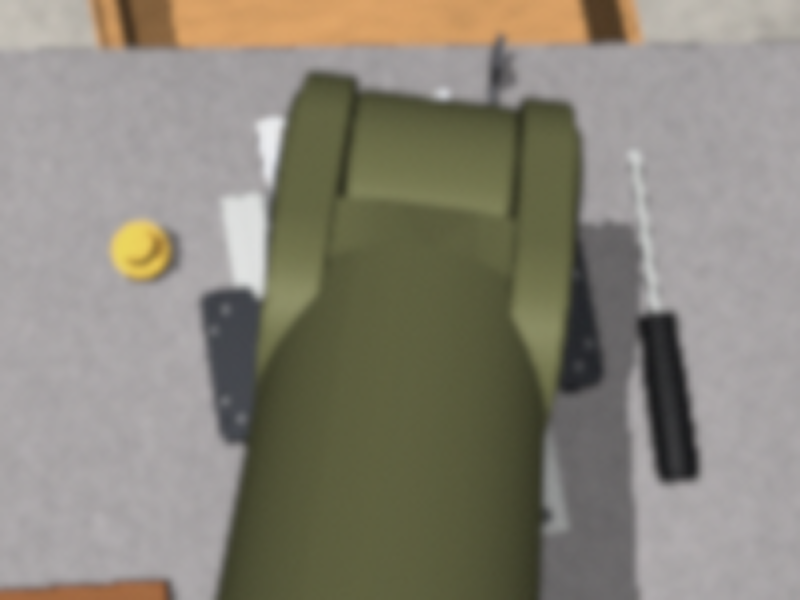

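View pics/m_w.png

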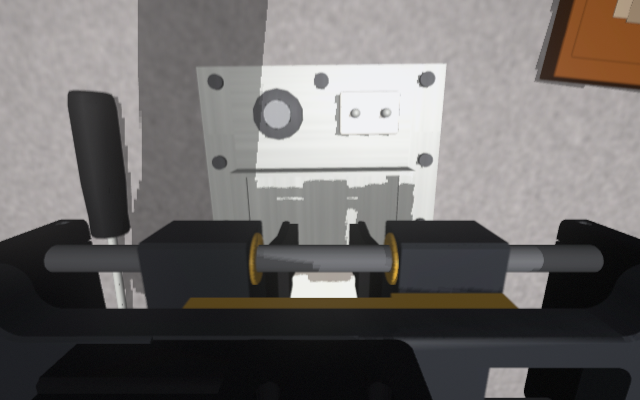

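Run:
```python
from bench import *
from h import *
s=get_state()
c=cal(get_image("wrist"))
a=cv2.imread("pics/m_w.png")[210:310,270:380]; cv2.imwrite("pics/m_w2.png",cv2.resize(a,None,fx=6,fy=6,interpolation=cv2.INTER_CUBIC))
for r in (270,273,276): print(tocov(at_z(c,322,r,.017)))
# l_w : rebuild camera from pose then
R=Ro.from_rotvec([.234,-3.132,0]).as_matrix(); R0=Ro.from_rotvec(s["tool_rot"]).as_matrix()
M=R0.T@c["R"].T; off=R0.T@(-c["R"].T@c["t"]-s["position"])
Rc=(R@M).T; pc=np.array([.5562,-.0118,.0188])+R@off
cl=dict(K=c["K"],R=Rc,t=-Rc@pc)
for u in(240,325,410): print("l",tocov(at_z(cl,u,159,.017)))
print("closed/lip rear",tocov(at_z(cl,325,37,.003)))
```

```text
[-0.00148057 -0.00211934  0.017     ]
[ 0.00103608 -0.00214605  0.017     ]
[ 0.00356735 -0.00217292  0.017     ]
l [-0.01160975 -0.04858181  0.017     ]
l [-0.01113226 -0.0007985   0.017     ]
l [-0.01065473  0.04698858  0.017     ]
closed/lip rear [-0.07675047 -0.00015862  0.003     ]
```

View pics/m_w2.png

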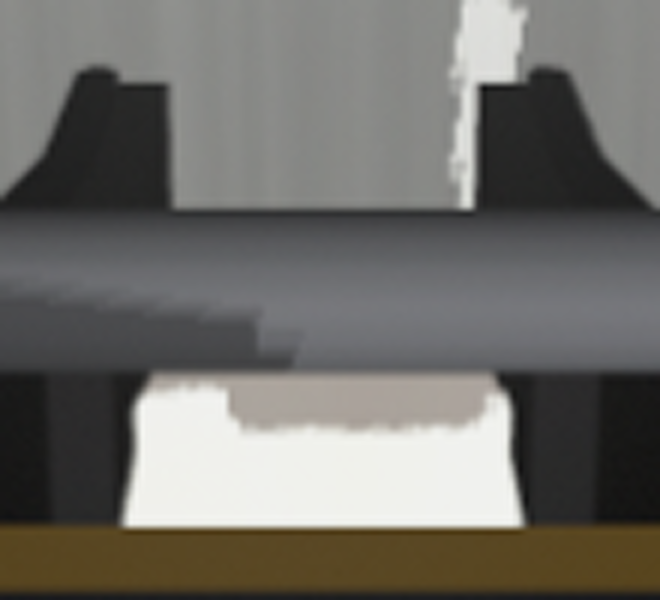

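The rear edge stands at cover x = -11 mm and the closed end checks at -77. The opened fingers at x = -45 fit between them, so I lower them there.

Request:
play_rows(
  series=[40,0,0,0.015,0,0,0,40,0,0,0.03,0,0,0,40,0,0,0.038,0,0,0,40,0,0,0.042,0,0,0,40,0,0,0.0445,0,0,0,40,0,0,0.0445,0,0,0],
)

```text
time: 13.93
position: [0.4774, -0.0236, 0.0087]
tool_rot: [0.234, -3.132, 0.001]
ft_force: [-0.9, -0.2, -0.0]
grip_width: 0.402
```

Run:
```python
from bench import *
from h import *
s=get_state();print(s["time"],s["position"],s["ft_force"],tocov(s["position"]),s["grip_width"],rel(s,cw(-.025,0,.0085),YAW))
d=get_image("wrist"); a=d["frame"][:,:,::-1]; cv2.imwrite("pics/n_w.png",a)
```

```text
13.9333 [ 0.47739335 -0.02361399  0.00865373] [-0.89772122 -0.21384701 -0.03723398] [-0.04406466 -0.00064533  0.00865373] 0.40198881889922133 (array([-0.0191,  0.0008,  0.0001]), array([-0.05, -0.03, -0.58]))
```

View pics/n_w.png

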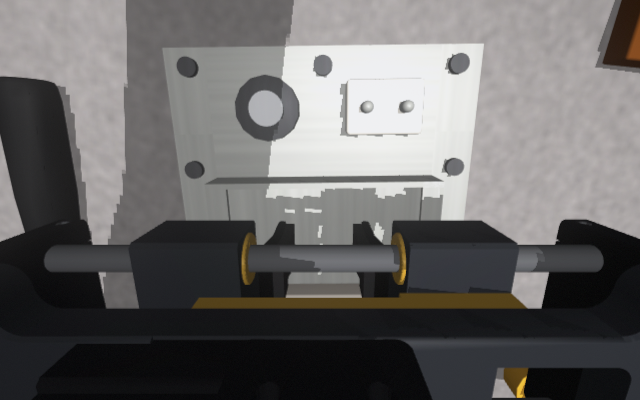

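Request:
play_rows(
  series=[40,-0.005,0,0.0015,0,0,-0.5,40,-0.01,0,0.0015,0,0,-0.5,40,-0.014,0,0.0015,0,0,-0.5,40,-0.0165,0,0.0015,0,0,-0.5,40,-0.019,0,0.0015,0,0,-0.5,40,-0.0215,0,0.0015,0,0,-0.5,40,-0.024,0,0.0015,0,0,-0.5,40,-0.0265,0,0.0015,0,0,-0.5,40,-0.029,0,0.0015,0,0,-0.5,40,-0.0315,0,0.0015,0,0,-0.5],
)

```text
time: 14.82
position: [0.5084, -0.0186, 0.0072]
tool_rot: [0.248, -3.131, -0.0]
ft_force: [-0.1, 0.1, 0.4]
grip_width: 0.4
```

Run:
```python
from bench import *
from h import *
s=get_state();print(s["time"],s["position"],s["ft_force"],tocov(s["position"]),rel(s,cw(.05,0,.007),YAW))
d=get_image("side"); a=d["frame"][120:220,240:390,::-1]; cv2.imwrite("pics/o_s.png",cv2.resize(a,(750,500),interpolation=cv2.INTER_CUBIC))
```

```text
14.8167 [ 0.50836133 -0.018591    0.00724307] [-0.06082363  0.13603248  0.39802021] [-0.01269201 -0.00058889  0.00724307] (array([-0.0627,  0.0007,  0.0002]), array([ 0.01, -0.02, -0.07]))
```

View pics/o_s.png

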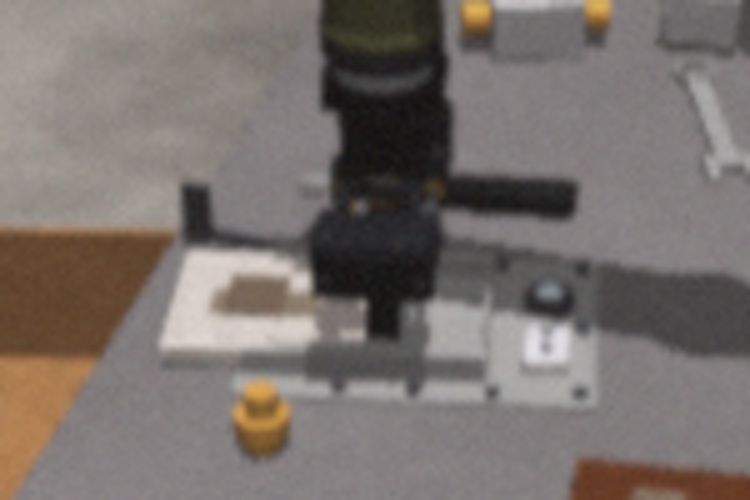

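The board moves with the fingers on its rear edge, at negligible force, and passes clear of the tab. I keep pushing.

Request:
play_rows(
  series=[40,-0.003,0,0,0,0,0,40,-0.007,0,0,0,0,0,40,-0.011,0,0,0,0,0,40,-0.015,0,0,0,0,0,40,-0.019,0,0,0,0,0,40,-0.023,0.0003,0,0,0,0,40,-0.027,0.0003,0,0,0,0,40,-0.031,0.0005,0,0,0,0,40,-0.035,0.0005,0,0,0,0,40,-0.039,0.0005,0,0,0,0],
)

```text
time: 15.7
position: [0.5473, -0.0119, 0.0073]
tool_rot: [-0.248, 3.132, 0.0]
ft_force: [-0.8, -0.3, -0.4]
grip_width: 0.399
```

Request:
play_rows(
  series=[40,-0.003,0,0,0,0,0,40,-0.007,0,0,0,0,0,40,-0.011,0,0,0,0,0,40,-0.015,0,0,0,0,0,40,-0.019,0,0,0,0,0,40,-0.023,0,0,0,0,0,40,-0.027,0,0,0,0,0,40,-0.031,0,0,0,0,0],
)

```text
time: 16.37
position: [0.5778, -0.007, 0.0073]
tool_rot: [0.248, -3.132, -0.0]
ft_force: [-1.2, 1.3, 0.5]
grip_width: 0.401
```

Run:
```python
from bench import *
from h import *
s=get_state();print(s["time"],s["position"],s["ft_force"],tocov(s["position"]),rel(s,cw(.11,0,.007),YAW),s["joint_positions"].round(2))
d=get_image("side"); a=d["frame"][120:220,210:360,::-1]; cv2.imwrite("pics/p_s.png",cv2.resize(a,(750,500),interpolation=cv2.INTER_CUBIC))
d=get_image("top"); a=d["frame"][60:210,230:430,::-1]; cv2.imwrite("pics/p_t.png",cv2.resize(a,(800,600),interpolation=cv2.INTER_CUBIC))
```

```text
16.3667 [ 0.57777353 -0.00704009  0.00733398] [-1.22268879  1.29697241  0.54151062] [ 0.0576735  -0.00017378  0.00733398] (array([-0.0523,  0.0002,  0.0003]), array([ 0.  , -0.  , -0.06])) [-0.69  0.47  0.79  1.87 -0.41  0.96  2.02]
```

View pics/p_s.png

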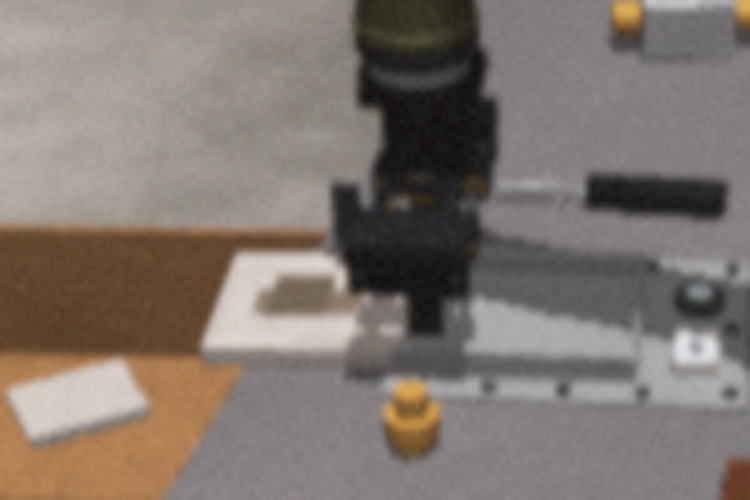

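View pics/p_t.png

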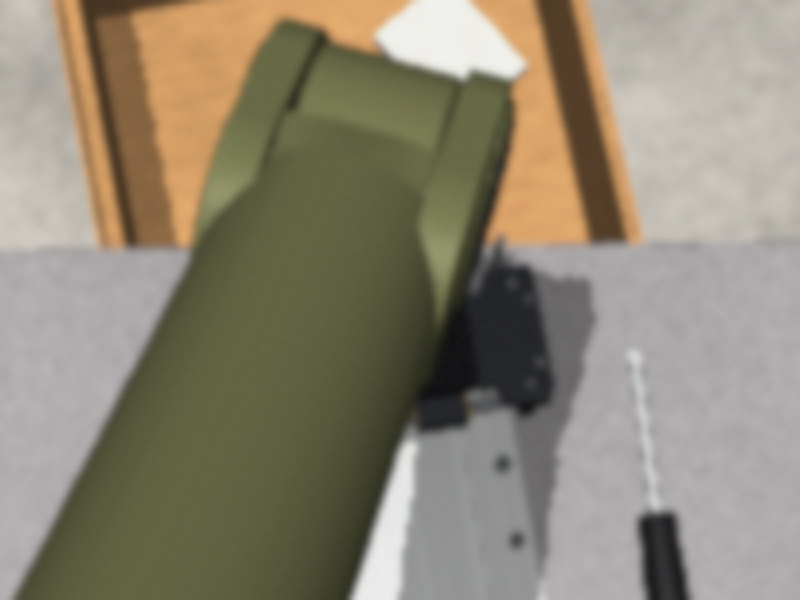

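Board over the edge: its front is past the bench edge and square. I push the last stretch.

Request:
play_rows(
  series=[40,-0.004,0,0,0,0,0,40,-0.008,0,0,0,0,0,40,-0.012,0,0,0,0,0,40,-0.016,0,0,0,0,0,40,-0.02,0,0,0,0,0,40,-0.024,0,0,0,0,0,40,-0.028,0,0,0,0,0],
)

```text
time: 17.05
position: [0.6055, -0.0027, 0.0074]
tool_rot: [-0.248, 3.132, 0.0]
ft_force: [-0.3, -0.5, -0.6]
grip_width: 0.4
```

Run:
```python
from bench import *
from h import *
s=get_state();print(s["time"],s["position"],s["ft_force"],tocov(s["position"]))
d=get_image("side"); a=d["frame"][120:220,210:360,::-1]; cv2.imwrite("pics/q_s.png",cv2.resize(a,(750,500),interpolation=cv2.INTER_CUBIC))
```

```text
17.05 [ 0.60548658 -0.00265571  0.00737147] [-0.27581151 -0.52108819 -0.57311796] [ 0.08573117 -0.00023254  0.00737147]
```

View pics/q_s.png

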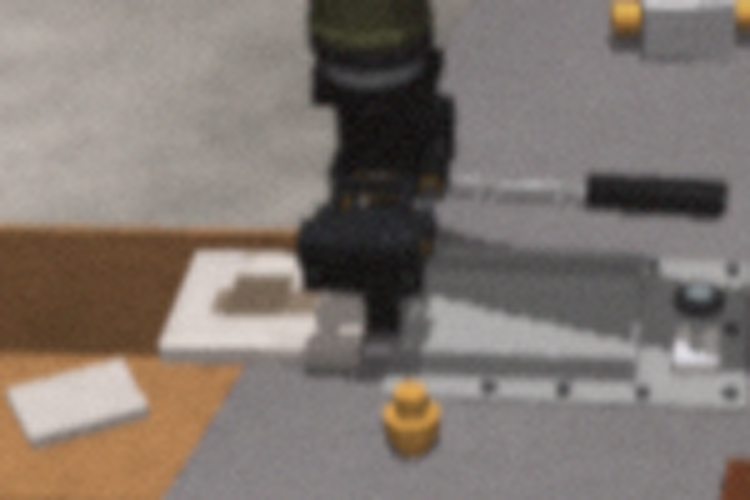

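Request:
play_rows(
  series=[40,-0.004,0,0,0,0,0,40,-0.008,0,0,0,0,0,40,-0.012,0,0,0,0,0,40,-0.016,0,0,0,0,0,40,-0.02,0,0,0,0,0,40,-0.024,0,0,0,0,0,40,-0.028,0,0,0,0,0,40,-0.028,0,0,0,0,0],
)

```text
time: 17.77
position: [0.6339, 0.0021, 0.0075]
tool_rot: [-0.248, 3.13, -0.0]
ft_force: [-0.9, -0.1, 1.0]
grip_width: 0.401
```

Run:
```python
from bench import *
from h import *
s=get_state();print(s["time"],s["position"],s["ft_force"],tocov(s["position"]))
d=get_image("side"); a=d["frame"][120:270,160:360,::-1]; cv2.imwrite("pics/r_s.png",cv2.resize(a,(800,600),interpolation=cv2.INTER_CUBIC))
```

```text
17.7667 [0.63391591 0.00205799 0.00751465] [-0.88197142 -0.07719094  0.96276119] [ 1.14548218e-01 -7.95318818e-05  7.51464794e-03]
```

View pics/r_s.png

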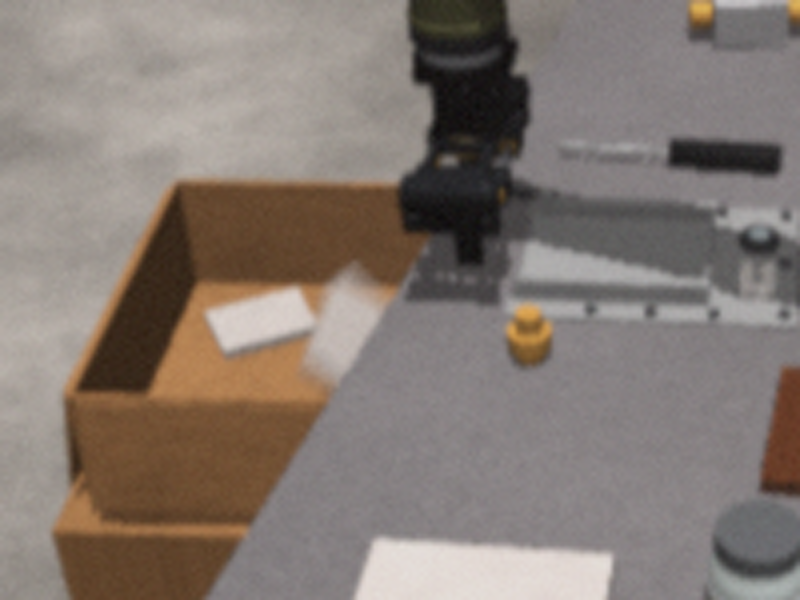

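The board is falling into the carton (blurred at about (345,320)). I raise the tool clear, first straight up and then back.

Request:
play_rows(
  series=[40,0,0,-0.03,0,0,0,40,0,0,-0.06,0,0,0,40,0,0,-0.1,0,0,0,40,0,0,-0.14,0,0,0,40,0,0,-0.18,0,0,0,40,0,0,-0.2,0,0,0,40,0.03,0,-0.22,0,0,0,40,0.07,0,-0.22,0,0,0,40,0.1,0,-0.22,0,0,0,40,0.1,0,-0.22,0,0,0],
)

```text
time: 18.65
position: [0.5289, -0.0162, 0.2272]
tool_rot: [0.243, -3.129, -0.009]
ft_force: [0.9, -0.3, -0.2]
grip_width: 0.399
```

Run:
```python
from bench import *
from h import *
s=get_state();print(s["time"],s["position"],s["ft_force"],rel(s,[.40,.40,.25],.6))
for n in("side","top"):
    d=get_image(n); cv2.imwrite(f"pics/s_{n}.png",d["frame"][:,:,::-1])
```

```text
18.65 [ 0.52888937 -0.01622679  0.22719203] [ 0.85378122 -0.31311537 -0.16030941] (array([ 0.0631,  0.4313, -0.0201]), array([  0.37,  -0.06, -25.49]))
```

View pics/s_side.png

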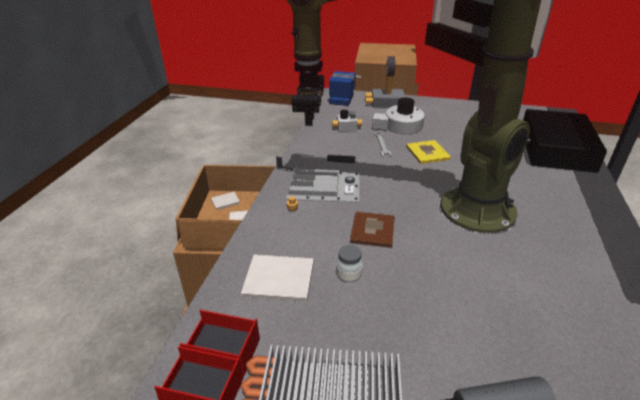

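View pics/s_top.png

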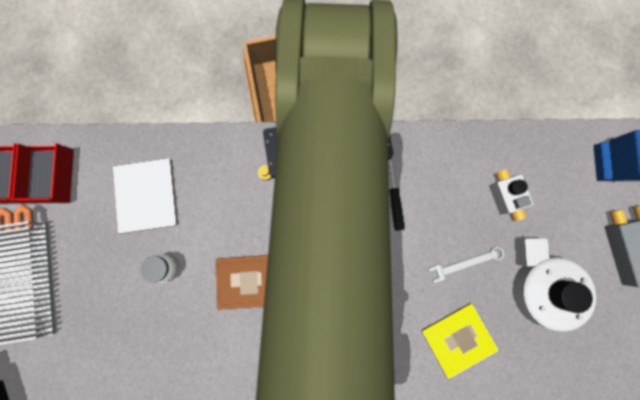

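Request:
play_rows(
  series=[40,0,0.3,-0.02,0,0,0,40,0,0.3,-0.02,0,0,0,40,0,0.3,-0.02,0,0,0,40,0,0.3,-0.02,0,0,0,40,0,0.3,-0.02,0,0,0,40,0,0.3,-0.02,0,0,0,40,0,0.3,-0.02,0,0,0,40,0,0.3,-0.02,0,0,0,40,0,0.3,-0.02,0,0,0,40,0,0.3,-0.02,0,0,0],
)

```text
time: 19.58
position: [0.4873, 0.2829, 0.2465]
tool_rot: [-0.25, 3.132, -0.004]
ft_force: [0.7, -0.2, -0.6]
grip_width: 0.4
```

Run:
```python
from bench import *
from h import *
s=get_state();print(s["time"],s["position"],s["ft_force"])
t=get_image("top"); c=cal(t); cv2.imwrite("pics/t_top.png",t["frame"][:,:,::-1])
a=t["frame"][10:210,220:420,::-1]; cv2.imwrite("pics/t_top2.png",cv2.resize(a,(600,600),interpolation=cv2.INTER_CUBIC))
```

```text
19.5833 [0.48726392 0.28288722 0.24652601] [ 0.66934566 -0.16162458 -0.5529816 ]
```

View pics/t_top.png

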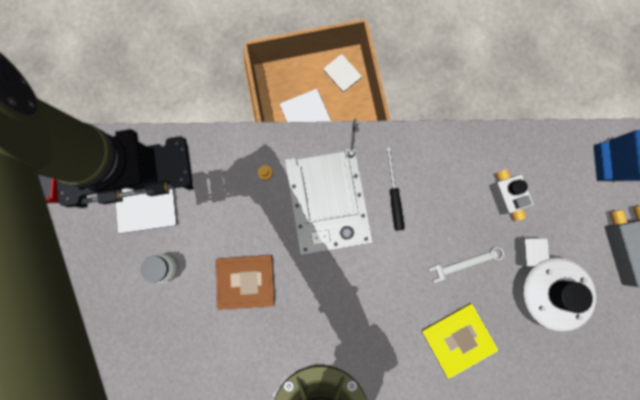

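View pics/t_top2.png

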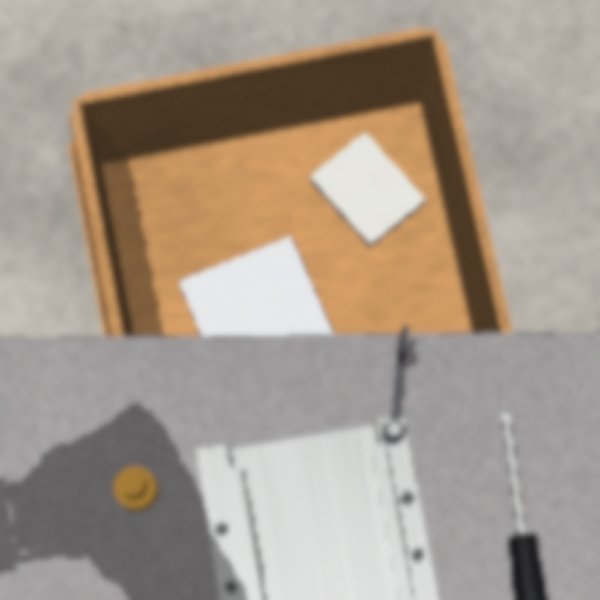

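The top view shows the board lying flat in the carton (crop (255,290)) and the tab aside at about 1.8 rad. The cover is empty, and the bystanders are at the same pixels as at the start. The arm is free, so I hand in.

Run:
```python
from bench import *
print(close_job(), get_state()["time"])
```

```text
the job is handed in; nothing more can be done
the job is handed in; nothing more can be done
```

The worn board is in the carton and the tab is aside; I handed the job in at about 19.6 s of the 70 s limit.

- **What I did:** I swung the tab to about 1.8 rad. I felt the board's swollen face at z ≈ 19 mm and drew the board out about 65 mm with the fingertip. I then put the fingers behind it and pushed it off the bench edge.
- **Forces on the board:** I pressed at 8 to 14 N for most of the draw. Early in the draw the reading rose briefly to 18 N (about 20.5 N in total), under the 25 N limit, and I eased off. The push from behind read about 1 to 2 N. I only read the force at the end of each move, so peaks between readings were not seen.
- **Last checks:** The final top view showed the board lying flat in the carton, though the bench edge hides its near end. The cover was empty and the tab still aside. The screwdriver, union, wrench, jar, gas valve and look-alikes were at their starting pixels. The new board, partly behind the arm in that view, was in place in the view before it. The arm was clear of everything. No check failed; the camera views disagreed by about 2 to 4 mm on the cover's position, which did not affect the job.

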